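# Fit the C-ended garland hanger to the lamp stand

## Robot

A 7-joint arm with a two-finger parallel gripper is mounted at the origin on the work surface. World frame = base frame: x ahead of the robot, y to its left, z up, the work surface at z = 0. Lengths are in m, angles in rad, forces in N, time in s.
With the tool pointing down it reaches from about 0.4 to 0.85 m from the base axis. Payload 10.4 kg.
Tool frame: the origin (TCP) lies at the very end of the fingers, on their centre line; the grasp point (between the pads) lies 19 mm behind it (manip.pinch_z is the distance from the TCP to the grasp point, in m); z points along the fingers, y is the line along which they close (so a half turn about z gives the same grasp; the last joint's range is limited). The gripper opens to 85 mm and grips with 20 to 120 N. Pads are 22 mm wide; open, the fingers measure 114 mm over their backs; the gripper's body (76 mm by 85 mm) begins 54 mm behind the grasp point. The pads swing forward as they close: fully open they stand 13 mm farther back than shut.
Start: joints at [-1.329, 0.332, -0.065, 1.46, 0.022, 1.35, -0.088], TCP at [0.164, 0.603, 0.231] pointing down, gripper open.
Joint ranges: [-2.6, 2.6], [-0.5, 2.12], [-1.47, 1.34], [0.16, 2.42], [-1.27, 4.41], [0.06, 2.06], [-2.6, 2.6]. Speed limits (rad/s): [2.22, 2.22, 2.79, 2.79, 3.14, 3.14, 3.14].

## Interface

Orientations are given as a unit quaternion [x, y, z, w].
In Python, from workcell import manip gives the robot as it stands. The module is installed in compiled form; this text tells all that it offers.
- The arm moves only by the shell command python3 -m creep 'ROWS' [OPENING] [FORCE]. ROWS is a JSON object of lists of equal length, an entry for each row: "slide": the shift along the tool's x, y, z in m, a list of three; "twist": the turn about the tool's z in degrees. A call has 1 to 8 rows; each row shifts and turns the commanded pose from where the row before left it, along the tool's axes as they then stand; what a row does not reach is not made up. A row lasts 1/8 s, in which the tool goes at most 62.5 mm and 10.7 degrees, less where a joint would pass 70% of its speed; a pose out of reach is approached as far as the arm can. A call with a gripper value outside its range is refused whole. OPENING is the opening in per cent of the stroke, from 0 (shut) to 100 (fully open), set as the call begins (- or left out, the last holds). The fingers move at their own pace and stop on an object; FORCE is the grip in N (left out, the last holds). Time passes only in rows, so rows that do not move let the fingers close. It gives the time, the measured TCP pose, the force, the opening and the grip force at its end, in the units of the state.
- manip.get_obs(): the state, without advancing time (a new reading comes with each control period).
- manip.camera(name): name is "scene" or "top" or "wrist"; returns (picture, depth): 400x640x3 uint8, blue, green, red; 400x640 float32, m along the optical axis (not along the pixel's ray), 0 where there is no reading.
- manip.camera_params(name): a dict with "intrinsics" (3x3 intrinsics, pixels), "R" (3x3) and "t" (3): a world point X has camera coordinates R X + t. Camera axes: x right, y down, z forward; pixel columns grow to the right and rows downward; lengths in m; the calibration is good to about 2 mm. The wrist camera is an equidistant fisheye: a pixel r from the principal point sees the ray r / f radians off the axis. A picture is of the moment at which its call begins: read the wrist's pose just before it. camera_params takes no time and is no camera call; for the wrist camera it gives the pose at the moment of the call.
- manip.hand_in(): hands the job in; it is judged then, once.
The state is a dict: "clock": time; "joint_pos": joint angles; "joint_velocities": joint speeds; "tau": joint torques, N m; "position": TCP position; "ee_rot": TCP orientation; "ft_force": force on the tool from outside, world axes, zero at the start; "torque": the same for the moment, N m; "grip_width": opening from 0.0 (shut) to 1.0 (fully open); "grasp_force": force on a finger pad.
Only numpy, scipy, OpenCV 4.12 (cv2) and the standard library are available. Lean on these libraries where they do the work, as an engineer would, in place of code of your own. Each camera call takes 0.05 s, during which the arm holds its last target. There are 200 camera calls.

## Task

Fit the loose garland hanger to the brass lamp stand: first draw it right out from under the low steel shelf, lay it flat on the trolley top and let go of it. Then take it afresh by its straight bar (the lamp's dish leaves no room for a gripper near the collar), slide the C-shaped collar through its gap onto the thin neck under the dish, lower it over the thick part until it lies flat and fully home on the round ledge, and let go. Leave the steel lota and the wooden plaque where they stand.

Things in the scene. Friction and masses are not known exactly. Their poses are not given: they have to be found in the camera images.
- hanger: Loose plain aluminium garland hanger, 0.11 to 0.18 kg, 12 mm thick: a C-shaped collar with a straight 14 mm wide bar. Origin on the bore's axis, at the underside; +x along the bar, gap opens to -x, z up (knob side). Starts flat on the trolley top, collar out on the robot's side, bore axis about 62 mm before the shelf's front edge, bar's outer part under the shelf.
- hanger_collar (a point): Centre of the collar, on the bore's axis, 6 mm above the underside. Collar: outer diameter 58 mm, bore 30 mm, parallel-sided gap 20 mm wide between jaws that reach 25 mm from the bore's axis.
- hanger_grip (a point): Point in the middle of the bar's width and thickness, 108 mm from the bore's axis: the bar is clear to grip across its 14 mm width here, far enough from the collar for the gripper to pass the lamp's dish.
- hanger_end (a point): Middle of the bar's outer end face, 140 mm from the bore's axis, 6 mm above the hanger's underside. A round knob stands on the bar here: diameter 14 mm, centre 133 mm from the bore's axis, top 26 mm above the underside.
- stand: Brass lamp stand, upright, fixed, on the left or right, round all the way. Origin on its axis at the trolley top, z up. Foot diameter 116 mm, 12 mm high; stem diameter 28 mm; ledge diameter 80 mm (underside at 40 mm). Above the ledge: thick part, neck, dish (see the two points).
- stand_ledge (a point): On the stand's axis at the ledge's flat top, 46 mm above the trolley top. Above it the thick part, diameter 24 mm up to 58 mm height, tapering to the neck at 66 mm. The bore passes over the thick part, the gap does not.
- stand_neck (a point): On the stand's axis, mid neck, 91 mm above the trolley top. Neck: diameter 12 mm, from 66 to 116 mm height; the gap passes it. Above it a fixed dish, diameter 68 mm, from 116 to 138 mm height; the collar cannot pass the dish.
- riser: The low dark steel shelf, a fixed bridge standing on the side opposite to the lamp stand: a top 180 mm wide and 140 mm deep, upper face 52 mm and lower face 48 mm above the trolley top, on two 4 mm side walls, open in front and behind. Origin on the trolley top at the middle of its front edge; +x points into the shelf (away from the robot), z up.
- plaque: Bystander: wooden Ganesh plaque, 100 mm wide, about 128 mm tall, loose, standing upright on the shelf with its centre about 90 mm behind the shelf's front edge. Origin in the middle of its underside, z up.
- lota: Bystander: round steel lota, diameter 100 mm, 106 mm tall, loose, standing on the trolley top beyond the work, about midway between shelf and stand. Origin in the middle of its underside, z up.

How it is judged:
On the way:
1. The hanger has been drawn right out from under the shelf and lies flat on the trolley top, let go (x of hanger_end in the frame of riser below -0.002 m and height (world z) of hanger below 0.006 m and angle between hanger's own z axis and vertical below 0.08 rad and linear speed of hanger below 0.03 m/s and contact force between the fingers and hanger below 0.1 N), for 0.2 s.
At the end, for the whole second after the job is handed in: The hanger rests released and still on the stand: its bore's axis within 6 mm of the stand's axis, its underside on the ledge (42 to 50 mm above the trolley top), flat to within 0.08 rad; the bar may point any way (horizontal distance between hanger and stand below 0.006 m and z of hanger in the frame of stand between 0.042 and 0.05 m and angle between hanger's own z axis and vertical below 0.08 rad and linear speed of hanger below 0.02 m/s and contact force between the fingers and hanger below 0.1 N); the robot touches nothing.
It fails at once if the lota was shifted by more than 30 mm or tipped (distance of lota from where it was at the start of the episode above 0.03 m or angle between lota's own z axis and vertical above 0.3 rad).
It fails at once if the plaque was shifted by more than 30 mm or tipped (distance of plaque from where it was at the start of the episode above 0.03 m or angle between plaque's own z axis and vertical above 0.3 rad).
It also fails if it takes over 64 s, if anything falls off the work surface, if the arm or the gripper's body presses on something with over 40 N, if the wrist force passes 120 N, or if a joint passes its speed limit or range.

## Working session

There is one attempt and no reset: what is moved stays moved. The work goes in short steps, Python scripts to look and compute and a shell command to move; the robot and the scene stay as the last step left them, time stands still between calls to the robot, and variables do not carry over. Pictures are saved under pics/ and viewed, at most 12 in all, crops included, and the job is handed in when it is done.

```bash
mkdir -p pics; cat > h.py <<'E'
from workcell import manip
import numpy as np, cv2
def snap(n,f):
    p=manip.camera_params(n); im,d=manip.camera(n); cv2.imwrite(f'pics/{f}.png',im); np.savez(f'pics/{f}.npz',im=im,d=d,K=p['intrinsics'],R=p['R'],t=p['t']); return im,d
def load(f): return np.load(f'pics/{f}.npz')
def cloud(f):
    z=load(f);d=z['d'];v,u=np.mgrid[:d.shape[0],:d.shape[1]];K=z['K']
    c=np.stack([(u-K[0,2])/K[0,0]*d,(v-K[1,2])/K[1,1]*d,d],-1)
    return (c-z['t'])@z['R']
def onplane(f,u,v,h):
    z=load(f);r=z['R'].T@np.linalg.solve(z['K'],[u,v,1]);c=-z['R'].T@z['t'];return c+r*(h-c[2])/r[2]
E
python3 - <<'E'
from h import *
for n in('scene','top'): snap(n,n+'0')
o=manip.get_obs();print(o['position'],o['ee_rot'],o['clock'],manip.pinch_z)
P=cloud('top0');print(P[200,320],P[100,100],P[300,500])
E
```

```text
[0.1634811  0.60290547 0.23060468] [ 1.32002188e-01  9.91249237e-01 -6.07245548e-04 -5.55704639e-05] 0.1 0.0187
[6.35254262e-01 9.00008702e-03 1.69381255e-04] [8.44290692e-01 4.88864941e-01 7.48780506e-04] [ 0.45033938 -0.33622597  0.00158301]
```

View pics/top0.png

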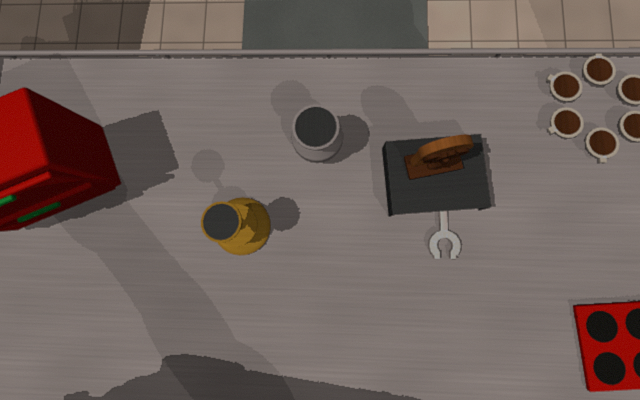

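View pics/scene0.png

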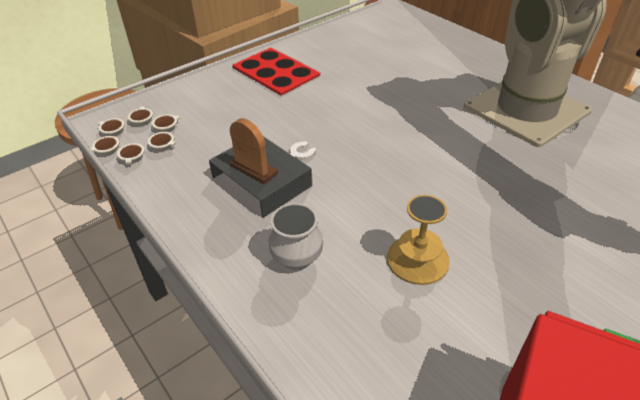

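The top view shows the lamp stand at left (dish ~(222,221), foot ~(240,226)), the shelf at right with its front edge at ~(390–490, 212), and the collar at (445,244) with its gap toward the robot and the bar running under the shelf. The lota is at (317,130), and the plaque is on the shelf.

```bash
python3 - <<'E'
from h import *
from scipy.optimize import least_squares
P=cloud('top0'); z=P[...,2]
def circ(X):
    A=np.c_[2*X,np.ones(len(X))];s=np.linalg.lstsq(A,(X**2).sum(1),rcond=None)[0];return s[:2],np.sqrt(s[2]+s[:2]@s[:2])
def hull(m):
    X=P[m][:,:2]; (c,r)=cv2.minEnclosingCircle(X.astype(np.float32)); return np.round(c,4),round(r,4),len(X)
reg=np.zeros(z.shape,bool);reg[170:280,180:300]=1
for a,b in((.008,.016),(.04,.05),(.125,.15)): print(a,hull(reg&(z>a)&(z<b)))
reg[:]=0;reg[213:265,420:470]=1
m=reg&(z>.007)&(z<.018)
col=m.copy();col[:226]=0
print('collar',hull(col),np.median(z[m]))
bar=m.copy();bar[224:]=0
for r in range(214,224):
    q=P[r][bar[r]];print(r,len(q),q.mean(0).round(4) if len(q) else '')
reg[:]=0;reg[125:225,375:500]=1
X=P[reg&(z>.046)&(z<.058)][:,:2];b=cv2.minAreaRect(X.astype(np.float32));print('shelf',cv2.boxPoints(b))
reg[:]=0;reg[95:170,285:350]=1
print('lota',hull(reg&(z>.09)&(z<.12)))
im=load('top0')['im'];cv2.imwrite('pics/c0.png',cv2.resize(im[205:265,410:480],None,fx=8,fy=8,interpolation=2))
E
```

```text
0.008 (array([0.5798, 0.1644]), 0.0574, 935)
0.04 (array([0.5798, 0.1648]), 0.0398, 652)
0.125 (array([0.58  , 0.1654]), 0.0342, 1335)
collar (array([ 0.5537, -0.2319]), 0.0343, 543) 0.013115974693750134
214 8 [ 0.6105 -0.2317  0.0133]
215 9 [ 0.6086 -0.2308  0.0127]
216 7 [ 0.6066 -0.2305  0.0136]
217 9 [ 0.6047 -0.2306  0.013 ]
218 8 [ 0.6027 -0.2315  0.0131]
219 9 [ 0.6009 -0.2307  0.0124]
220 8 [ 0.5989 -0.2315  0.0129]
221 8 [ 0.597  -0.2315  0.0127]
222 8 [ 0.595  -0.2312  0.0133]
223 8 [ 0.593  -0.231   0.0141]
shelf [[ 0.6042064  -0.12665418]
 [ 0.6206458  -0.3068908 ]
 [ 0.76097506 -0.29409128]
 [ 0.7445356  -0.11385468]]
lota (array([0.7535, 0.0155]), 0.0422, 1691)
```

View pics/c0.png

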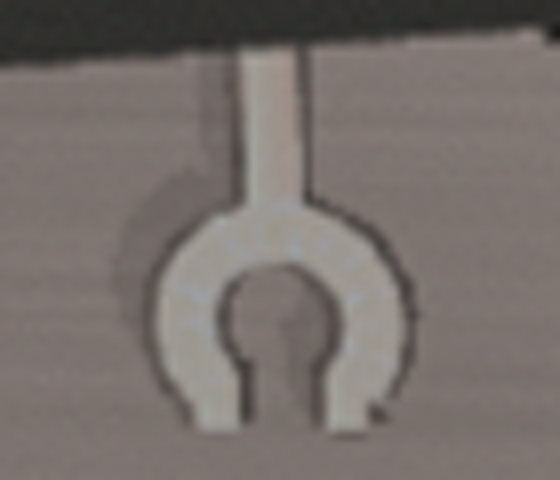

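Enlarged crop: bore centre is at (282,322)/8, i.e. pixel (445.2,245.2). The bar centreline is at (273,60)/8, i.e. (444.1,212.5), where it goes under the shelf edge.

```bash
cat >> h.py <<'E'
def toolto(x,y,z,yaw):
    """yaw: world angle (deg) of tool y axis. prints twist then slide in axes after the twist"""
    from scipy.spatial.transform import Rotation as Ro
    o=manip.get_obs();M=Ro.from_quat(o['ee_rot']).as_matrix();c=np.degrees(np.arctan2(M[1,1],M[0,1]))
    a=np.radians(yaw);Y=np.array([np.cos(a),np.sin(a),0]);Z=np.array([0,0,-1.]);X=np.cross(Y,Z)
    d=np.array([x,y,z])-o['position']
    print('pos',o['position'].round(4),'yaw',c.round(2),'twist',round(float((c-yaw+180)%360-180),2),'slide mm',(1e3*np.array([d@X,d@Y,d@Z])).round(1),'tilt',M[:,2].round(4),'j',o['joint_pos'].round(2),'t',round(o['clock'],2),'g',o['grip_width'],o['grasp_force'],'F',o['ft_force'].round(1))
E
python3 - <<'E'
from h import *
b=onplane('top0',445.2,245.2,.012);e=onplane('top0',444.1,212.5,.012)
d=(e-b)[:2];L=np.linalg.norm(d);d/=L;print(b,e,L,d,np.degrees(np.arctan2(d[1],d[0])))
n=np.array([.9959,.0908]);print('bore to edge',(np.array([.6042,-.1267])-b[:2])@n)
g=b[:2]+.043*d;print(g)
toolto(g[0],g[1],.1,90+np.degrees(np.arctan2(d[1],d[0])))
E
```

```text
[ 0.55068978 -0.23366452  0.012     ] [ 0.61355483 -0.23327958  0.012     ] 0.06286622795676504 [0.99998125 0.0061232 ] 0.3508359594918352
bore to edge 0.06300320571237829
[ 0.59368897 -0.23340122]
pos [0.1635 0.6029 0.2306] yaw 74.83 twist -15.52 slide mm [-425.1 -838.9  130.6] tilt [-3.0e-04 -1.2e-03 -1.0e+00] j [-1.33  0.33 -0.06  1.46  0.02  1.35 -0.09] t 0.1 g 1.0018754980923756 0.0 F [ 0.3  0.7 -0.1]
```

```bash
python3 -m creep '{"slide":[[0,0,0],[0,0,0],[-0.025,-0.05,0],[-0.025,-0.05,0],[-0.025,-0.05,0],[-0.025,-0.05,0],[-0.025,-0.05,0],[-0.025,-0.05,0]],"twist":[-8,-8,0,0,0,0,0,0]}' 100 80
python3 -m creep '{"slide":[[-0.025,-0.05,0],[-0.025,-0.05,0],[-0.025,-0.05,0],[-0.025,-0.05,0],[-0.025,-0.05,0],[-0.025,-0.05,0],[-0.025,-0.05,0],[-0.025,-0.05,0]],"twist":[0,0,0,0,0,0,0,0]}'
python3 -c "
from h import *
toolto(.5937,-.233,.1,90.5)"
```

```text
clock: 1.1
position: [0.3184, 0.3036, 0.2311]
ee_rot: [-0.007, 1.0, 0.0, -0.0]
ft_force: [1.5, 0.1, -0.0]
grip_width: 1.0
grasp_force: 0.0
clock: 2.1
position: [0.5241, -0.0931, 0.2313]
ee_rot: [-0.008, 1.0, 0.0, 0.0]
ft_force: [0.9, 1.3, -1.2]
grip_width: 0.997
grasp_force: 0.0
pos [ 0.5241 -0.0931  0.2313] yaw 90.86 twist 0.36 slide mm [ -68.3 -140.5  131.3] tilt [ 3.e-04  2.e-04 -1.e+00] j [-0.52  0.13  0.68  1.74 -0.09  1.3   1.76] t 2.1 g 0.996998565797121 0.0 F [ 0.9  1.3 -1.2]
```

```bash
python3 -m creep '{"slide":[[-0.023,-0.047,0],[-0.023,-0.047,0],[-0.022,-0.047,0],[0,0,0.045],[0,0,0.045],[0,0,0.04],[0,0,0],[0,0,0]],"twist":[0,0,0,0,0,0,0,0]}'
python3 - <<'E'
from h import *
toolto(.5937,-.233,.005,90.5)
snap('wrist','w1')
E
```

```text
clock: 3.1
position: [0.5944, -0.232, 0.1029]
ee_rot: [-0.007, 1.0, -0.0, 0.001]
ft_force: [1.6, 0.2, -0.1]
grip_width: 1.002
grasp_force: 0.0
pos [ 0.5944 -0.232   0.1029] yaw 90.83 twist 0.33 slide mm [ 0.7 -1.  97.9] tilt [ 1.5e-03 -5.0e-04 -1.0e+00] j [-0.21  0.53  0.69  1.6  -0.36  1.13  2.15] t 3.1 g 1.0021862795344363 0.0 F [ 1.6  0.2 -0.1]
```

View pics/w1.png

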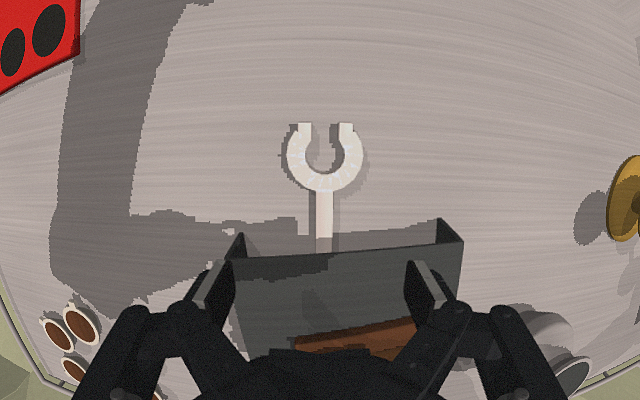

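The wrist view shows the bar (u≈324) centred between the fingers (224 and 422) and running straight, with the shelf edge at v≈255. I'm descending with the fingers half closed and 3 mm further from the shelf.

```bash
python3 -m creep '{"slide":[[0.003,-0.0005,0],[0,0,0.03],[0,0,0.03],[0,0,0.02],[0,0,0.012],[0,0,0.005],[0,0,0],[0,0,0]],"twist":[0,0,0,0,0,0,0,0]}' 45
python3 -m creep '{"slide":[[0,0,0],[0,0,0],[0,0,0],[0,0,0],[0,0,0],[0,0,0]],"twist":[0,0,0,0,0,0]}' 0 60
python3 -c "
from h import *
toolto(.4937,-.233,.005,90.5)"
```

```text
clock: 4.15
position: [0.5912, -0.2324, 0.0051]
ee_rot: [-0.007, 1.0, -0.0, 0.001]
ft_force: [0.0, -0.2, -0.5]
grip_width: 0.454
grasp_force: 0.0
clock: 4.9
position: [0.5911, -0.232, 0.005]
ee_rot: [-0.007, 1.0, 0.0, 0.0]
ft_force: [-0.6, 1.8, 6.5]
grip_width: 0.137
grasp_force: 59.2
pos [ 0.5911 -0.232   0.005 ] yaw 90.84 twist 0.34 slide mm [97.4 -0.1 -0. ] tilt [ 8.e-04  3.e-04 -1.e+00] j [-0.17  0.64  0.63  1.67 -0.44  0.97  2.2 ] t 4.9 g 0.13681175347037822 59.17092725242583 F [-0.6  1.8  6.5]
```

```bash
python3 -m creep '{"slide":[[0.01,0,-0.001],[0.02,0,0],[0.025,0,0],[0.025,0,0],[0.02,0,0],[0.005,0,0],[0,0,0.001],[0,0,0]],"twist":[0,0,0,0,0,0,0,0]}'
python3 -m creep '{"slide":[[0,0,0],[0,0,0],[0,0,0],[0,0,-0.03],[0,0,-0.04],[0,0,-0.04],[0,0,0],[0,0,0]],"twist":[0,0,0,0,0,0,0,0]}' 45
python3 - <<'E'
from h import *
snap('top','top1')
z=load('top1');cv2.imwrite('pics/c1.png',cv2.resize(z['im'][190:320,390:500],None,fx=5,fy=5,interpolation=2))
toolto(.5,-.233,.1,90)
E
```

```text
clock: 5.9
position: [0.4846, -0.2338, 0.0048]
ee_rot: [-0.007, 1.0, 0.001, -0.001]
ft_force: [-12.5, 2.9, 20.4]
grip_width: 0.141
grasp_force: 61.3
clock: 6.9
position: [0.4856, -0.2333, 0.1137]
ee_rot: [-0.007, 1.0, 0.0, -0.0]
ft_force: [-0.1, -0.4, 0.4]
grip_width: 0.451
grasp_force: 0.0
pos [ 0.4852 -0.2333  0.1133] yaw 90.84 twist 0.84 slide mm [-14.8   0.3  13.3] tilt [-1.3e-03  4.0e-04 -1.0e+00] j [-0.3   0.3   0.77  1.87 -0.24  1.07  2.15] t 6.95 g 0.45185548428900696 0.0 F [ 0.1 -0.  -0. ]
```

View pics/c1.png

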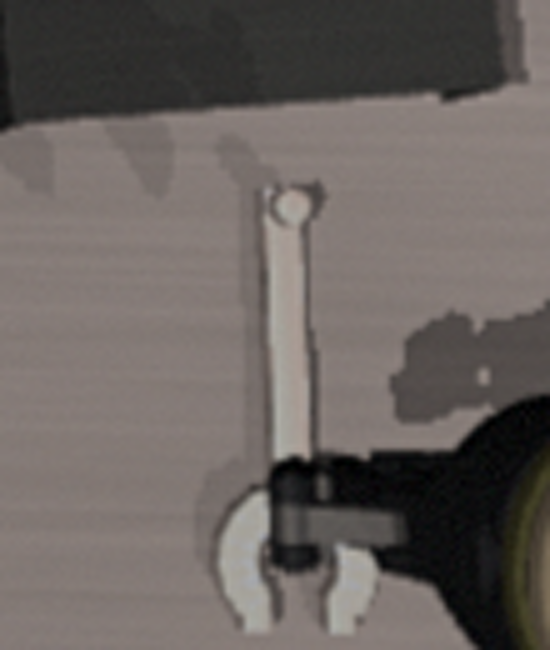

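The crop shows the hanger fully out, flat and released. Knob is at crop (292,207), about 85 crop px clear of the shelf edge, the bar is straight down to (294,440), and the collar is partly hidden by the fingers.

```bash
python3 -m creep '{"slide":[[-0.02,0,0],[-0.03,0,0],[-0.018,0,0],[0,0,0],[0,0,0]],"twist":[0,0,0,0,0]}'
python3 - <<'E'
from h import *
im,d=snap('top','top2')
P=cloud('top2');z=P[...,2]
reg=np.zeros(z.shape,bool);reg[225:330,425:475]=1
m=reg&(z>.006)&(z<.018)
cv2.imwrite('pics/c2.png',cv2.resize(im[225:325,405:495],None,fx=6,fy=6,interpolation=2))
for r in range(236,320,3):
    q=P[r][m[r]]
    if len(q): print(r,len(q),q.mean(0).round(4))
toolto(.553,-.232,.005,91)
E
```

```text
clock: 7.58
position: [0.5525, -0.233, 0.1134]
ee_rot: [-0.007, 1.0, 0.0, -0.001]
ft_force: [-1.0, 0.7, 0.8]
grip_width: 0.451
grasp_force: 0.0
254 4 [ 0.5341 -0.2355  0.0125]
257 9 [ 0.5285 -0.2362  0.0128]
260 9 [ 0.5229 -0.2359  0.0133]
263 9 [ 0.5172 -0.2361  0.0122]
266 9 [ 0.5116 -0.2359  0.0123]
269 8 [ 0.5061 -0.2364  0.0131]
272 8 [ 0.5005 -0.2363  0.0131]
275 8 [ 0.495  -0.236   0.0134]
278 8 [ 0.4894 -0.236   0.013 ]
281 9 [ 0.4838 -0.2368  0.0127]
284 9 [ 0.4783 -0.2366  0.0128]
287 10 [ 0.4728 -0.2355  0.0128]
290 21 [ 0.4673 -0.2362  0.0133]
293 26 [ 0.4619 -0.2369  0.0135]
296 21 [ 0.4564 -0.2364  0.0132]
299 18 [ 0.4509 -0.2366  0.0133]
302 18 [ 0.4455 -0.2374  0.0131]
305 17 [ 0.4401 -0.239   0.0132]
308 19 [ 0.4346 -0.2365  0.0127]
311 18 [ 0.4292 -0.238   0.0128]
314 15 [ 0.4238 -0.2384  0.0129]
pos [ 0.5525 -0.233   0.1137] yaw 90.77 twist -0.23 slide mm [ -0.5   1.  108.7] tilt [-1.2e-03  3.0e-04 -1.0e+00] j [-0.25  0.44  0.73  1.7  -0.32  1.12  2.16] t 7.62 g 0.4485619445992663 0.0 F [0.4 0.1 0.6]
```

View pics/c2.png

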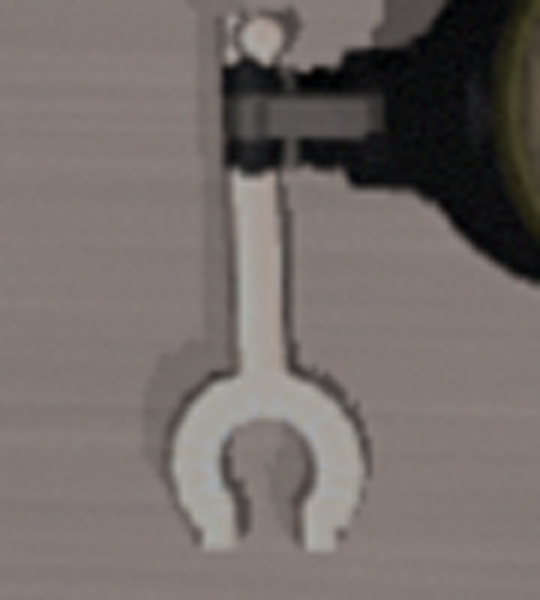

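Crop: bore centre at (268,465)/6, i.e. pixel (449.7,302.5), x≈0.445. The fingers are above the bar just before the knob, about 108 mm from the bore. Descending and gripping.

```bash
python3 -m creep '{"slide":[[0,-0.001,0.03],[0,0,0.03],[0,0,0.03],[0,0,0.013],[0,0,0.005],[0,0,0],[0,0,0]],"twist":[0,0,0,0,0,0,0]}' 45
python3 -m creep '{"slide":[[0,0,0],[0,0,0],[0,0,0],[0,0,0],[0,0,0],[0,0,0]],"twist":[0,0,0,0,0,0]}' 0 110
python3 -m creep '{"slide":[[0,0,-0.01],[0,0,-0.025],[0,0,-0.03],[0,0,-0.02],[0,0,0],[0,0,0]],"twist":[0,0,0,0,0,0]}'
python3 - <<'E'
from h import *
im,d=snap('top','top3')
P=cloud('top3');z=P[...,2]
reg=np.zeros(z.shape,bool);reg[225:330,425:475]=1
m=reg&(z>.06)&(z<.12)
for r in range(240,330,4):
    q=P[r][m[r]]
    if len(q): print(r,len(q),q.mean(0).round(4))
cv2.imwrite('pics/c3.png',cv2.resize(im[225:335,405:495],None,fx=5,fy=5,interpolation=2))
toolto(.553,-.232,.005,91)
E
```

```text
clock: 8.5
position: [0.5543, -0.2339, 0.0072]
ee_rot: [-0.007, 1.0, -0.0, 0.001]
ft_force: [-0.5, 0.1, 0.2]
grip_width: 0.452
grasp_force: 0.0
clock: 9.25
position: [0.5541, -0.2338, 0.0072]
ee_rot: [-0.007, 1.0, 0.0, 0.0]
ft_force: [-2.4, 1.4, 8.0]
grip_width: 0.109
grasp_force: 108.2
clock: 10.0
position: [0.5532, -0.2333, 0.0903]
ee_rot: [-0.007, 1.0, 0.0, -0.001]
ft_force: [0.8, 0.3, -1.3]
grip_width: 0.111
grasp_force: 108.1
252 5 [ 0.5394 -0.2315  0.0953]
256 10 [ 0.5329 -0.2355  0.0948]
260 10 [ 0.5262 -0.2353  0.0948]
264 10 [ 0.5196 -0.235   0.0951]
268 11 [ 0.513  -0.2357  0.0947]
272 11 [ 0.5064 -0.2356  0.0944]
276 11 [ 0.4998 -0.2356  0.0938]
280 10 [ 0.4934 -0.2359  0.0948]
284 10 [ 0.4868 -0.2358  0.0943]
288 10 [ 0.4803 -0.2357  0.094 ]
292 11 [ 0.4738 -0.2362  0.0943]
296 24 [ 0.4673 -0.2351  0.0943]
300 27 [ 0.4609 -0.2323  0.0949]
304 17 [ 0.4541 -0.2254  0.0937]
308 14 [ 0.4474 -0.2227  0.0926]
312 13 [ 0.4412 -0.2236  0.0932]
316 16 [ 0.4349 -0.2276  0.093 ]
320 15 [ 0.4286 -0.2296  0.0932]
324 13 [ 0.4223 -0.2321  0.0928]
pos [ 0.5531 -0.2333  0.0901] yaw 90.84 twist -0.16 slide mm [ 0.1  1.3 85.1] tilt [-1.6e-03  6.0e-04 -1.0e+00] j [-0.24  0.47  0.72  1.72 -0.35  1.08  2.17] t 10.05 g 0.10957512306771856 108.09775347355753 F [ 0.1  0.2 -1.9]
```

View pics/c3.png

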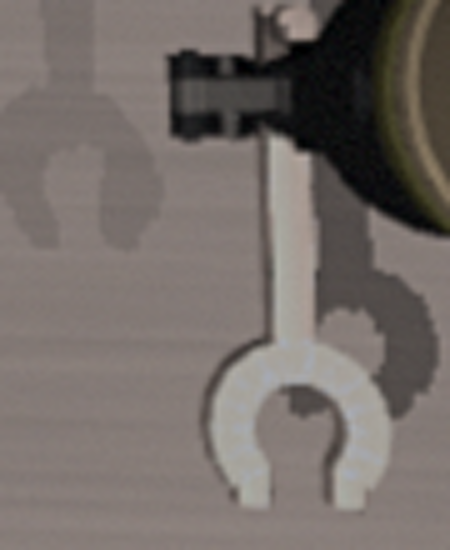

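The bar is held level (about 1° nose-down) and the bore centre is at crop (300,428)/5, i.e. pixel (465,310.6). Carrying it towards the stand, then turning the bar to -y.

```bash
python3 -c "
from h import *
b=onplane('top3',465,310.6,.0925);print(b)"
python3 -m creep '{"slide":[[0,0.01,-0.003],[0,0.03,0],[0,0.04,0],[0,0.04,0],[0,0.04,0],[0,0.03,0],[0,0.01,0],[0,0,0]],"twist":[0,0,0,0,0,0,0,0]}'
python3 -m creep '{"slide":[[0,0,0],[0,0,0],[0,0,0],[0,0,0],[0,0,0],[0,0,0],[0,0,0],[0,0,0]],"twist":[4,8,10,10,10,10,10,10]}'
python3 -m creep '{"slide":[[0,0,0],[0,0,0],[0,0,0],[0,0,0],[0,0,0]],"twist":[9,6,3,0,0]}'
python3 - <<'E'
from h import *
im,d=snap('top','top4')
P=cloud('top4');z=P[...,2]
cv2.imwrite('pics/c4.png',cv2.resize(im[170:290,180:380],None,fx=4,fy=4,interpolation=2))
toolto(.58,-.018,.094,0.8)
E
```

```text
[ 0.44373093 -0.23904109  0.0925    ]
clock: 11.05
position: [0.5506, -0.0334, 0.0941]
ee_rot: [-0.008, 1.0, -0.0, -0.0]
ft_force: [0.5, -0.1, -0.8]
grip_width: 0.108
grasp_force: 108.1
clock: 12.05
position: [0.5507, -0.0357, 0.0944]
ee_rot: [0.585, 0.811, -0.0, 0.0]
ft_force: [0.0, 0.0, -1.6]
grip_width: 0.113
grasp_force: 108.2
clock: 12.68
position: [0.5507, -0.0346, 0.0943]
ee_rot: [0.702, 0.712, -0.0, 0.0]
ft_force: [-0.8, 1.3, -1.7]
grip_width: 0.11
grasp_force: 108.2
pos [ 0.5508 -0.0344  0.0943] yaw 0.84 twist 0.04 slide mm [15.9 29.5  0.3] tilt [ 0.e+00 -1.e-04 -1.e+00] j [-0.84  0.46  1.02  1.86 -0.44  1.08  0.36] t 12.72 g 0.10904314796965117 108.15897415392101 F [-0.3 -0.  -2.7]
```

View pics/c4.png

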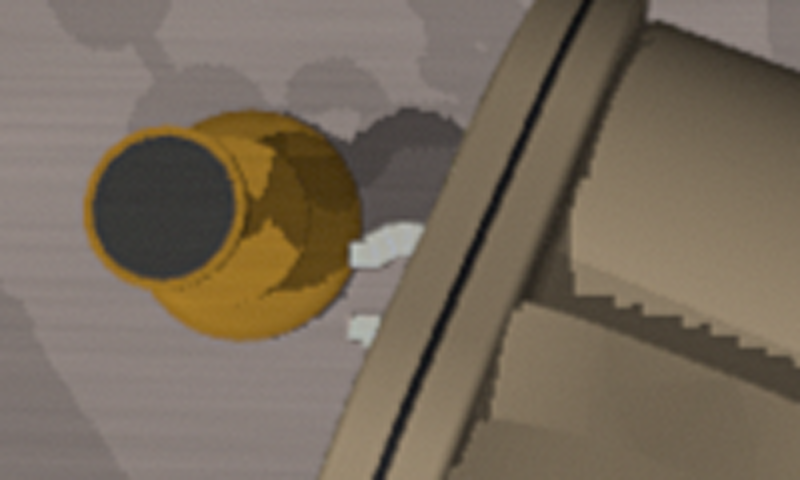

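The top view shows the stand with its dish at crop (165,205). The collar's jaw tips reach out from under the arm at crop (350,255) and (350,330), with the gap's middle at about (350,292). The scene and wrist views will give a cross-check.

```bash
python3 - <<'E'
from h import *
P=cloud('top4');z=P[...,2]
for v in range(226,258): 
    q=P[v,262:290]; k=np.where((q[:,2]>.08)&(q[:,2]<.1))[0]
    if len(k): a=q[k[0]];print(v,262+k[0],a.round(4))
im,d=snap('scene','s4')
P=cloud('s4');Z=P[...,2]
X=P[(Z>.125)&(Z<.15)&(abs(P[...,0]-.58)<.06)&(abs(P[...,1]-.165)<.06)][:,:2];print('dish scene',cv2.minEnclosingCircle(X.astype(np.float32)))
a=cv2.resize(im[170:300,320:500],None,fx=4,fy=4,interpolation=2);cv2.imwrite('pics/c5.png',a)
E
```

```text
226 278 [0.5767 0.077  0.0986]
227 275 [0.5748 0.0821 0.0989]
228 273 [0.5731 0.0859 0.0966]
229 272 [0.5713 0.0874 0.0974]
230 272 [0.5696 0.0875 0.0966]
231 268 [0.5677 0.094  0.0987]
232 268 [0.566  0.0942 0.0977]
233 268 [0.5643 0.0942 0.097 ]
234 268 [0.5626 0.0941 0.0975]
235 268 [0.5609 0.0943 0.0956]
236 268 [0.5591 0.0939 0.0975]
249 267 [0.5368 0.0951 0.0953]
250 267 [0.5351 0.0947 0.097 ]
251 267 [0.5335 0.0944 0.0983]
252 267 [0.5318 0.0944 0.0977]
253 267 [0.53   0.0945 0.0967]
254 267 [0.5284 0.0942 0.0984]
255 271 [0.5269 0.0872 0.0983]
256 271 [0.5252 0.0871 0.0985]
dish scene ((0.5822451710700989, 0.16726768016815186), 0.035466112196445465)
```

View pics/c5.png

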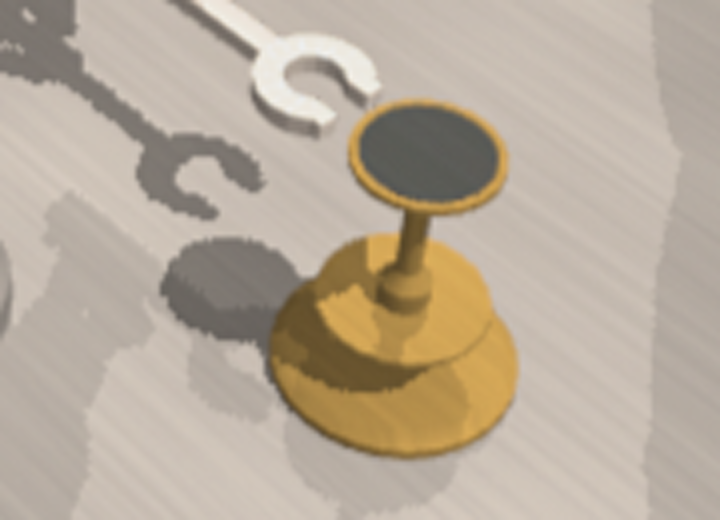

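Scene view: the hanger is level beside the dish, tips at crop (378,90) and (330,125) and gap facing the neck at (410,240). Aligning sideways and going halfway in.

```bash
python3 -m creep '{"slide":[[0,0.01,0],[0.01,0.015,0],[0.015,0.008,0],[0.005,0,0],[0,0,0],[0,0,0]],"twist":[0,0,0,0,0,0]}'
python3 - <<'E'
from h import *
toolto(.583,.061,.094,0.8)
im,d=snap('top','top5')
P=cloud('top5')
for v in range(208,244): 
    q=P[v,235:280]; k=np.where((q[:,2]>.085)&(q[:,2]<.105))[0]
    if len(k): print(v,235+k[0],q[k[0]].round(4))
im,d=snap('scene','s5')
a=cv2.resize(im[180:280,350:475],None,fx=6,fy=6,interpolation=2);cv2.imwrite('pics/c6.png',a)
E
```

```text
clock: 13.52
position: [0.583, -0.0037, 0.0943]
ee_rot: [0.702, 0.712, -0.0, -0.0]
ft_force: [0.3, -0.2, -1.7]
grip_width: 0.11
grasp_force: 108.2
pos [ 0.583  -0.0037  0.0943] yaw 0.8 twist -0.0 slide mm [64.7  0.9  0.3] tilt [-1.e-04  1.e-04 -1.e+00] j [-0.83  0.52  0.98  1.77 -0.48  1.11  0.32] t 13.53 g 0.10994954267002435 108.1787999602966 F [ 0.3 -0.2 -1.7]
```

View pics/c6.png

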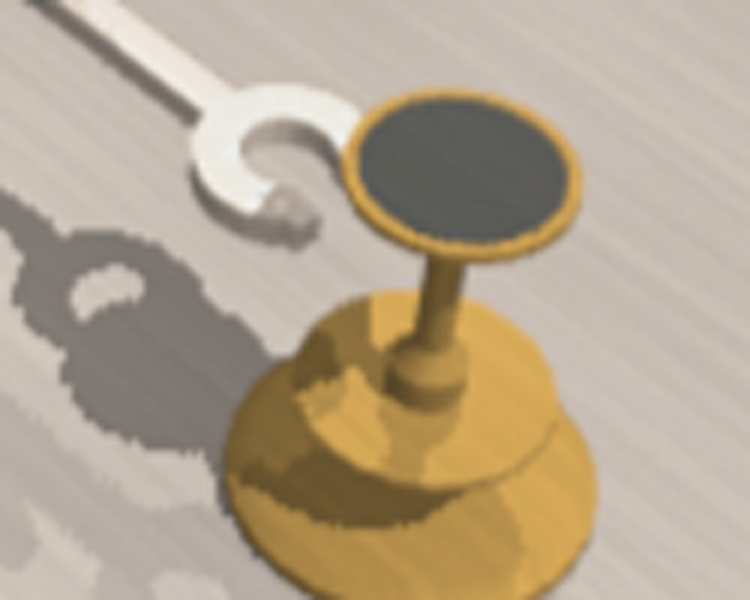

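Scene view: the collar is at about (270,150), level with the neck, with the jaw tips just short of the dish rim. Sliding it in.

```bash
python3 -m creep '{"slide":[[0.008,0,0],[0.012,0,0],[0.012,0,0],[0.012,0,0],[0.012,0,0],[0.0085,0,0],[0,0,0],[0,0,0]],"twist":[0,0,0,0,0,0,0,0]}'
python3 - <<'E'
from h import *
toolto(.583,.061,.094,0.8)
im,d=snap('scene','s6')
a=cv2.resize(im[180:280,350:475],None,fx=6,fy=6,interpolation=2);cv2.imwrite('pics/c7.png',a)
# predicted pixel of ledge/hanger geometry for model check: fit collar outer circle on depth points
P=cloud('s6');Z=P[...,2];m=(Z>.089)&(Z<.104)&(abs(P[...,0]-.58)<.05)&(P[...,1]>.09)&(P[...,1]<.22)
X=P[m];print(len(X),X.mean(0),X[:,:2].min(0),X[:,:2].max(0))
E
```

```text
clock: 14.62
position: [0.5824, 0.0607, 0.0944]
ee_rot: [0.702, 0.712, -0.0, 0.0]
ft_force: [0.2, 0.2, -2.2]
grip_width: 0.11
grasp_force: 108.2
pos [0.5824 0.0607 0.0944] yaw 0.79 twist -0.01 slide mm [0.3 0.6 0.4] tilt [ 1.e-04 -2.e-04 -1.e+00] j [-0.94  0.53  0.97  1.77 -0.48  1.11  0.21] t 14.62 g 0.10983451844852776 108.17863248987123 F [ 0.2  0.2 -2.2]
573 [0.5902625  0.15212314 0.09605695] [0.55845114 0.09024254] [0.61228552 0.19458578]
```

View pics/c7.png

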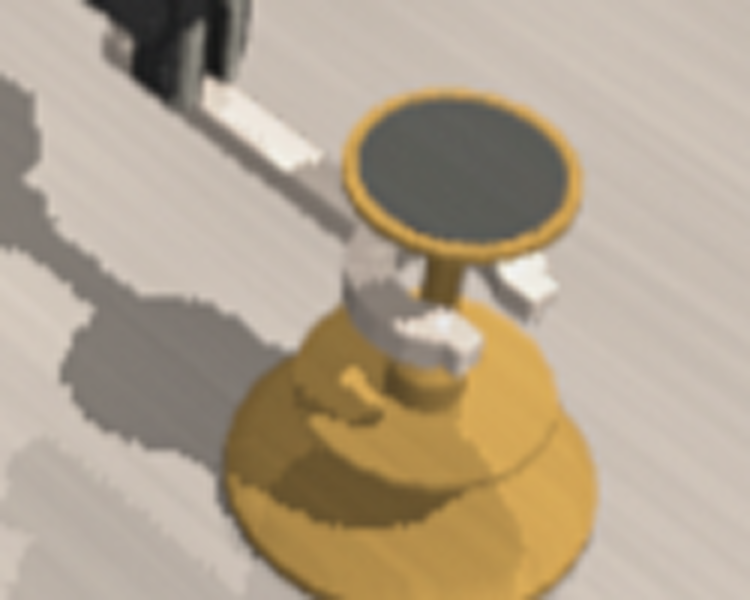

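The collar surrounds the neck under the dish: jaws either side at crop (450,330) and (530,280), neck at (445,280). In scene-camera terms the bore sits at ≈(0.583,0.169) and the axis at (0.582,0.167), so it's within the clearance. Lowering gently.

```bash
python3 -m creep '{"slide":[[-0.001,0,0.008],[0,0,0.008],[0,0,0.005],[0,0,0.004],[0,0,0],[0,0,0]],"twist":[0,0,0,0,0,0]}'
python3 -m creep '{"slide":[[0,0,0.003],[0,0,0.003],[0,0,0],[0,0,0]],"twist":[0,0,0,0]}'
```

```text
clock: 15.42
position: [0.5826, 0.0602, 0.0695]
ee_rot: [0.702, 0.712, 0.0, 0.0]
ft_force: [-0.2, 0.3, -1.4]
grip_width: 0.107
grasp_force: 108.2
clock: 15.92
position: [0.5825, 0.0602, 0.0633]
ee_rot: [0.702, 0.712, 0.0, -0.0]
ft_force: [0.4, -0.2, -0.2]
grip_width: 0.106
grasp_force: 108.2
```

```bash
python3 -m creep '{"slide":[[0,0,0.002],[0,0,0.002],[0,0,0],[0,0,0]],"twist":[0,0,0,0]}'
python3 -m creep '{"slide":[[0,0,0.0015],[0,0,0.0015],[0,0,0],[0,0,0]],"twist":[0,0,0,0]}'
python3 - <<'E'
from h import *
snap('scene','s7');P=cloud('s7');Z=P[...,2];m=(Z>.05)&(Z<.075)&(abs(P[...,0]-.58)<.05)&(P[...,1]>.12)&(P[...,1]<.22)&(load('s7')['im'].min(2)>120)
X=P[m];print(len(X),X.mean(0),X[:,:2].min(0),X[:,:2].max(0),np.percentile(Z[m],[10,50,90]))
E
```

```text
clock: 16.42
position: [0.5825, 0.0602, 0.0593]
ee_rot: [0.702, 0.712, 0.0, -0.0]
ft_force: [-0.6, -0.4, -1.0]
grip_width: 0.106
grasp_force: 108.2
clock: 16.92
position: [0.5825, 0.0602, 0.0563]
ee_rot: [0.702, 0.712, 0.0, 0.0]
ft_force: [0.5, -0.0, -2.5]
grip_width: 0.109
grasp_force: 108.2
484 [0.58489156 0.16325655 0.05874438] [0.55205327 0.1203319 ] [0.61059756 0.19356491] [0.05611575 0.05914359 0.06087191]
```

```bash
python3 -m creep '{"slide":[[0,0,0.001],[0,0,0.0005],[0,0,0],[0,0,0]],"twist":[0,0,0,0]}'
python3 -m creep '{"slide":[[0,0,0.001],[0,0,0.0005],[0,0,0],[0,0,0]],"twist":[0,0,0,0]}'
```

```text
clock: 17.48
position: [0.5825, 0.0603, 0.0548]
ee_rot: [0.702, 0.712, 0.0, -0.0]
ft_force: [-0.5, -0.5, -1.2]
grip_width: 0.11
grasp_force: 108.2
clock: 17.98
position: [0.5825, 0.0602, 0.0533]
ee_rot: [0.702, 0.712, 0.0, 0.0]
ft_force: [0.2, -0.7, -0.5]
grip_width: 0.11
grasp_force: 108.3
```

```bash
python3 -m creep '{"slide":[[0,0,0.001],[0,0,0],[0,0,0]],"twist":[0,0,0]}'
python3 -m creep '{"slide":[[0,0,0.0005],[0,0,0],[0,0,0]],"twist":[0,0,0]}'
```

```text
clock: 18.35
position: [0.5826, 0.0601, 0.0524]
ee_rot: [0.702, 0.712, 0.0, 0.0]
ft_force: [-0.2, -1.3, 1.8]
grip_width: 0.113
grasp_force: 108.6
clock: 18.73
position: [0.5826, 0.0601, 0.0519]
ee_rot: [0.702, 0.712, 0.0, 0.0]
ft_force: [0.0, -1.7, 2.1]
grip_width: 0.112
grasp_force: 108.7
```

The ledge is carrying it: vertical force up about 3 N at TCP z=0.052, as expected. Releasing.

```bash
python3 -m creep '{"slide":[[0,0,0],[0,0,0],[0,0,0],[0,0,0]],"twist":[0,0,0,0]}' 40
python3 - <<'E'
from h import *
snap('scene','s8');P=cloud('s8');z=load('s8');Z=P[...,2]
m=(Z>.05)&(Z<.085)&(abs(P[...,0]-.58)<.05)&(P[...,1]>-.01)&(P[...,1]<.22)&(z['im'].min(2)>120)
for a in np.arange(.0,.2,.02):
    k=m&(P[...,1]>a)&(P[...,1]<a+.02)
    if k.any(): print(a.round(2),k.sum(),np.percentile(Z[k],[20,50,80,95]).round(4))
X=P[m];print(X[:,:2].min(0),X[:,:2].max(0))
cv2.imwrite('pics/c8.png',cv2.resize(z['im'][150:290,310:480],None,fx=4,fy=4,interpolation=2))
E
```

```text
clock: 19.23
position: [0.5824, 0.0604, 0.0517]
ee_rot: [0.702, 0.712, 0.0, -0.0]
ft_force: [-0.1, 0.1, 0.4]
grip_width: 0.401
grasp_force: 0.0
0.02 1 [0.0717 0.0717 0.0717 0.0717]
0.04 14 [0.0568 0.0576 0.0594 0.0599]
0.06 84 [0.0566 0.0581 0.0609 0.079 ]
0.08 43 [0.0573 0.0582 0.0591 0.0601]
0.1 47 [0.0566 0.0578 0.0588 0.0597]
0.12 67 [0.0567 0.0578 0.0588 0.0596]
0.14 140 [0.0567 0.0579 0.059  0.06  ]
0.16 157 [0.0563 0.0576 0.0591 0.0605]
0.18 121 [0.0545 0.0571 0.0584 0.0592]
[0.55208389 0.03347586] [0.61105601 0.19387723]
```

View pics/c8.png

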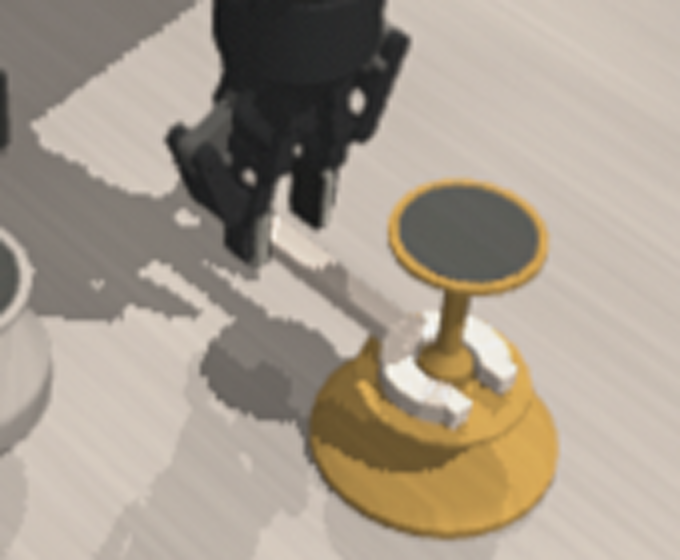

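The hanger lies flat on the ledge: top at 0.058 m all along the bar, bore within about 2 mm of the axis, fingers clear on both sides of the bar. Retreating straight up.

```bash
python3 -m creep '{"slide":[[0,0,-0.01],[0,0,-0.03],[0,0,-0.04],[0,0,-0.04],[0,0,-0.02],[0,0,0],[0,0,0],[0,0,0]],"twist":[0,0,0,0,0,0,0,0]}'
python3 - <<'E'
from h import *
snap('scene','s9');P=cloud('s9');z=load('s9');Z=P[...,2]
m=(Z>.05)&(Z<.07)&(abs(P[...,0]-.58)<.05)&(P[...,1]>.02)&(P[...,1]<.22)&(z['im'].min(2)>120)
X=P[m];print(X[:,:2].min(0),X[:,:2].max(0),np.median(Z[m]),np.polyfit(X[:,1],X[:,2],1))
print(manip.hand_in())
E
```

```text
clock: 20.27
position: [0.5818, 0.0602, 0.1905]
ee_rot: [0.702, 0.712, -0.001, -0.0]
ft_force: [-0.7, 0.7, -0.1]
grip_width: 0.399
grasp_force: 0.0
[0.55308761 0.02800851] [0.61179265 0.19365571] 0.05774613923603225 [-0.01289913  0.05944848]
the job is handed in; nothing more can be done
None
```

I drew the hanger out from under the shelf, laid it flat and released it, then fitted it to the lamp stand and handed the job in at about 20 s; the hand-in returned no verdict, but my last camera check showed it flat on the ledge and released, with the bore about 2 mm from the stand's axis.

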